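Pry the snap ring out of a filter cell with a pick

ROBOT

A 6-joint arm with a two-finger parallel gripper is mounted at the origin on a cart in front of the work surface, level with it; the furniture and walls round the work are solid. World frame = base frame: x ahead of the robot, y to its left, z up, the work surface at z = 0. Lengths are in mm, angles in rad, forces in N, time in s.
With the tool pointing down it reaches from about 300 to 775 mm from the base axis. Payload 14.6 kg.
Tool frame: the origin (TCP) lies midway between the tips of the shut fingers; the grasp point (between the pads) lies 19 mm behind it (manip.hold_point_z is the distance from the TCP to the grasp point, in mm); z points along the fingers, y is the direction in which the jaws open and shut (so a half turn about z gives the same grasp; the last joint's range is limited). The gripper opens to 94 mm and grips with 3 to 60 N. Pads are 16 mm wide; open, the fingers measure 119 mm over their backs; the gripper's body (75 mm by 177 mm) begins 78 mm behind the grasp point.
Start: joints at [-1.266, 0.3, 1.521, -0, 1.321, -0.067], TCP at [199.804, -512.414, 205.446] pointing down, gripper open.
Joint ranges: [-3.03, 3.03], [-0.79, 2.21], [0.23, 2.52], [-1.04, 4.18], [0, 3.07], [-2.55, 2.55]. Speed limits (rad/s): [2.22, 2.22, 2.57, 3.14, 3.14, 3.14].

INTERFACE

Orientations are given as [roll, pitch, yaw] about the fixed x, y, z axes, in that order (R = Rz(yaw) Ry(pitch) Rx(roll)).
In Python, from cell import manip gives the robot as it stands.
- The arm moves only by the shell command python3 -m crank 'ROWS' [OPENING] [FORCE]. ROWS is JSON, a list of rows, each an object with "offset": the shift along the world's x, y, z in m, a list of three; "spin": the turn about the world's z in degrees. In form: [{"offset": [dx, dy, dz], "spin": spin}, ...]. A call has exactly 8 rows; each row is the pose to reach, as a shift and turn from the pose measured when the call began; what a row does not reach only later rows make up. A row lasts 1/12 s, in which the tool goes at most 41.7 mm and 7.16 degrees, less where a joint would pass 70% of its speed; a pose out of reach is approached as far as the arm can. A call with a gripper value outside its range is refused whole. OPENING is the opening, from 0 (shut) to 1 (fully open), set as the call begins (- or left out, the last holds). The fingers move at their own pace and stop on an object; FORCE is the grip in N (left out, the last holds). Time passes only in rows, so rows that repeat a pose let the fingers close, or fill a call up. It gives the time, the measured TCP pose, the force and the opening at its end, in the units of the state.
- manip.read_state(): the state, without advancing time (a new reading comes with each control period).
- manip.camera(name): name is "scene" or "top"; returns a dict with "pixels" (384x512x3 uint8, red, green, blue), "fx", "fy", "cx", "cy" (pixels), "extrinsics" (4x4, takes a point from world to camera coordinates). Camera axes: x right, y down, z forward; pixel columns grow to the right and rows downward; lengths in mm; the calibration is good to about 2 mm. A picture is of the moment at which its call begins. There is no depth.
- manip.sign_off(): hands the job in, once; it reports no verdict.
Trained networks look in a picture, given as the dict that the camera call returned (one of the last four; its "shot" number tells which), for a name from the list of things; names that differ only in an ending like _2 or _b are one class to them, and where a whole thing is asked for, a point or a joint stands for the part that bears it (a point fixed in the world has none). Each returns a list of dicts, best first, with "conf" (0 to 1); they miss things now and then, are a little off and sometimes report something else, mostly with a low value. They report only what shows in the picture. A call takes as long as a camera call.
- manip.search_frame(picture, name): "location" ([x, y, z] in mm, in world coordinates, good to about 4 mm: the middle of the surface that is visible of it).
- manip.masks_of(picture, name): "mask" (384x512 bool, what is visible of it).
The state is a dict: "clock": time; "joints": joint angles; "qd": joint speeds; "effort": joint torques, N m; "eef_pos": TCP position; "eef_rot": TCP orientation; "wrist_force": force on the tool from outside, world axes, zero at the start; "moment": the same for the moment, N m; "finger_gap": finger opening in mm.
Only numpy, scipy, OpenCV 4.12 (cv2) and the standard library are available. Lean on these libraries where they do the work, as an engineer would, in place of code of your own. Each camera call takes 0.05 s, during which the arm holds its last target. There are 200 camera calls.

TASK

Free the orange filter for changing: with the blue pick, reach through the slot in the filter cell's wall, get the tip under the end of the wire snap ring that lies across the slot, and lift the ring up out of its groove; leave the ring to the pick (no fingers on it) while it is in the groove, and keep pick and gripper off the filter glass. Put the ring flat in the steel dish, then lay the pick down on the bare bench top beside the dish and let go. Do not shift the spare filter, the red bulb or the screwdriver.

Things in the scene. Friction and masses are not known exactly. Their poses are not given: they have to be found in the camera images.
- cell: Filter cell, fixed: round aluminium body, 72 mm diameter, top face 38 mm above the bench, on a dark base plate 104 x 96 x 10 mm. Origin on the bench under its middle, z up; the pry slot faces -x. The snap ring lies in it on a seat (inner radius 19 mm) 32 mm above the bench; a lip of radius 26.5 mm, bevelled, its edge 37 mm above the bench, holds it down; the lip is cut away 45 degrees either side of the slot.
- slot_mouth (a point): Middle of the pry slot's outer mouth, at the height of the ring's underside (32 mm above the bench). The slot is 18 mm wide (cell y -9 to +9 mm), open at the top, and runs from the wall's outside (cell x = -36 mm) straight through wall and seat into the bore (x = -19 mm); its floor is 19 mm above the bench, so 13 mm are free under the ring's wire.
- filter: The orange filter glass, 38 mm across, fixed at the bottom of the cell's bore, its face 15 mm above the bench (4 mm below the slot's floor). It scratches: pick and gripper must not touch it. Origin under its middle.
- ring: Split snap ring of springy 4 mm round steel wire, 56 mm outside and 48 mm inside diameter, 35 g, 12 mm gap, both ends bent inward 6 mm. Origin at its centre on the wire's underside, z its axis. Lifted by a pick under its long end, the wire slips inward past the lip and peels out: 3 to 8 N, free once that end is 16 to 26 mm up; then it can hang on the pick.
- ring_end (a point): On the wire's centre line near the ring's long end, 5 mm from its tip. Seated: 34 mm above the bench, mid-slot, 26 mm from the cell's axis; the wire comes from the cell's +y side and crosses the slot from y = +9 to about -6 mm, free underneath. The gap and the other end follow on the -y side.
- ring_center (a point): Centre of the ring at mid-height of the wire (2 mm above the origin of ring).
- pick: Pick, 85 g: blue rubbery handle 80 x 14 (y) x 18 mm with flat sides (x = -80 to 0 mm), then a steel shank 3.2 mm thick, straight to x = 34 mm, with a tip turned up 12 degrees ending at x = 44, z = 11 mm. Origin under the handle's front end, x to the tip, z up; shank axis at z = 9 mm. A hung ring stays while the slippery shank is level, slides off when it dips over 28 degrees and lands with its centre 30 to 40 mm ahead.
- pick_grip (a point): Middle of the handle's section 16 mm behind its front end, a good place to grip across the 14 mm width (firmly: 40 to 60 N); 9 mm above the bench at the start.
- pick_crook (a point): On the shank's axis where the upturned tip begins, 34 mm ahead of the handle.
- pick_tip (a point): Centre of the rounded end of the upturned tip.
- dish: Round shallow steel dish, loose, 120 mm over the rim, 15 mm high, flat floor about 94 mm across and 2 mm above its underside, flaring sides. Origin under its middle, z up.
- spare_filter: Bystander: square black holder with a red filter, 60 x 60 x 7 mm, lying loose on the bench. Origin under its middle.
- bulb: Bystander: red rubber pipette bulb, 81 x 41 x 41 mm, lying loose. Origin under its middle.
- driver: Bystander: screwdriver with amber handle, 172 x 20 x 20 mm, lying loose. Origin under its middle.

How it is judged:
By the outcome, as a careful person would: the job done as asked, in the order asked, and still so for the second after the job is handed in, with the robot touching nothing.
It also fails if it takes over 59 s, if anything falls off the work surface, if the arm or the gripper's body presses on something with over 40 N, if the wrist force passes 120 N, or if a joint passes its speed limit or range.

## Working session

There is one attempt and no reset: what is moved stays moved. The work goes in short steps, Python scripts to look and compute and a shell command to move; the robot and the scene stay as the last step left them, time stands still between calls to the robot, and variables do not carry over. Pictures are saved under pics/ and viewed, about 8 in all and at most 12, crops included, and the job is handed in when it is done.

```bash
ls; mkdir -p pics; cat > h.py <<'E'
from cell import manip
import numpy as np, cv2
def proj(c,P):
    P=np.atleast_2d(P); E=np.array(c["extrinsics"]); q=P@E[:3,:3].T+E[:3,3]
    return np.c_[c["fx"]*q[:,0]/q[:,2]+c["cx"], c["fy"]*q[:,1]/q[:,2]+c["cy"]]
def back(c,uv,z):
    E=np.array(c["extrinsics"]);R=E[:3,:3];o=-R.T@E[:3,3]
    uv=np.atleast_2d(uv); d=np.c_[(uv[:,0]-c["cx"])/c["fx"],(uv[:,1]-c["cy"])/c["fy"],np.ones(len(uv))]@R
    return o+d*((z-o[2])/d[:,2])[:,None]
def save(c,n,box=None,s=1):
    im=c["pixels"][:,:,::-1]
    if box: im=im[box[1]:box[3],box[0]:box[2]]
    cv2.imwrite(f"pics/{n}.png",cv2.resize(im,None,fx=s,fy=s,interpolation=cv2.INTER_CUBIC))
E
python3 - <<'E'
from h import *
ims=[]
for n in("scene","top"):
    c=manip.camera(n); ims.append(c["pixels"]); save(c,n+"0",s=1.5)
    E=np.array(c["extrinsics"]);print(n,c["fx"],(-E[:3,:3].T@E[:3,3]).round(), E[:3,:3].round(2).tolist())
    for k in "cell slot_mouth filter ring ring_end ring_center pick pick_grip pick_crook pick_tip dish spare_filter bulb driver".split():
        r=manip.search_frame(c,k); print(k,[(np.round(x["location"]).tolist(),round(x["conf"],2)) for x in r[:2]])
s=manip.read_state();print(s)
E
```

```text
pics
scene 428.1683345202567 [250. 893. 837.] [[-0.9, -0.43, -0.01], [-0.31, 0.65, -0.69], [0.31, -0.62, -0.72]]
cell [([576.0, 188.0, 16.0], 0.97)]
slot_mouth [([574.0, 192.0, 15.0], 0.92)]
filter [([584.0, 164.0, 17.0], 0.6)]
ring [([656.0, 360.0, 32.0], 0.64), ([473.0, 21.0, 16.0], 0.56)]
ring_end []
ring_center [([584.0, 157.0, 38.0], 0.63)]
pick [([475.0, 20.0, 11.0], 0.73)]
pick_grip [([479.0, 25.0, 15.0], 0.69)]
pick_crook [([472.0, 21.0, 20.0], 0.76)]
pick_tip [([623.0, 433.0, 14.0], 0.74), ([478.0, 21.0, 18.0], 0.57)]
dish [([503.0, 371.0, -0.0], 0.59)]
spare_filter [([700.0, 54.0, 6.0], 0.51)]
bulb [([656.0, 360.0, 29.0], 0.51)]
driver [([624.0, 433.0, 16.0], 0.88), ([475.0, 20.0, 17.0], 0.53)]
top 465.3643566615785 [ 429.  216. 1100.] [[-0.02, -1.0, -0.03], [-0.99, 0.03, -0.15], [0.15, 0.03, -0.99]]
cell [([581.0, 173.0, 9.0], 0.94)]
slot_mouth [([580.0, 171.0, 11.0], 0.72)]
filter [([582.0, 174.0, 17.0], 0.58)]
ring [([582.0, 168.0, 37.0], 0.62)]
ring_end []
ring_center []
pick [([480.0, 14.0, 15.0], 0.8)]
pick_grip [([482.0, 18.0, 17.0], 0.75)]
pick_crook [([476.0, 23.0,
[... 195 characters left out ...]
]
driver [([627.0, 434.0, 17.0], 0.59)]
{'clock': 1.5, 'joints': array([-1.26558851e+00,  2.99850719e-01,  1.52099703e+00,  2.86142799e-05,
        1.32069662e+00, -6.65922424e-02]), 'qd': array([ 0.00043512,  0.00232176,  0.00117733, -0.00052079,  0.00109797,
        0.00097356]), 'effort': array([ 3.62294702e-05, -5.31658566e+01, -3.52915192e+01,  7.08090118e-02,
        2.12918030e-02, -9.04995971e-06]), 'eef_pos': array([ 199.81753257, -512.41190954,  205.47388511]), 'eef_rot': array([ 3.14154262e+00, -2.44494571e-05,  3.71792976e-01]), 'wrist_force': array([-0.26205643, -0.10523154,  0.68264738]), 'moment': array([-0.00605373, -0.00170444,  0.03150563]), 'finger_gap': 93.91245365083381}
```

View pictures.

View pics/scene0.png

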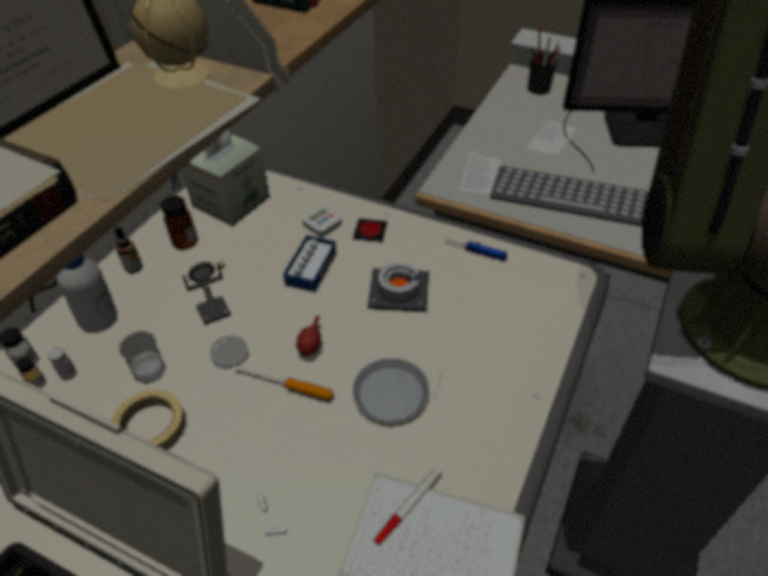

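View pics/top0.png

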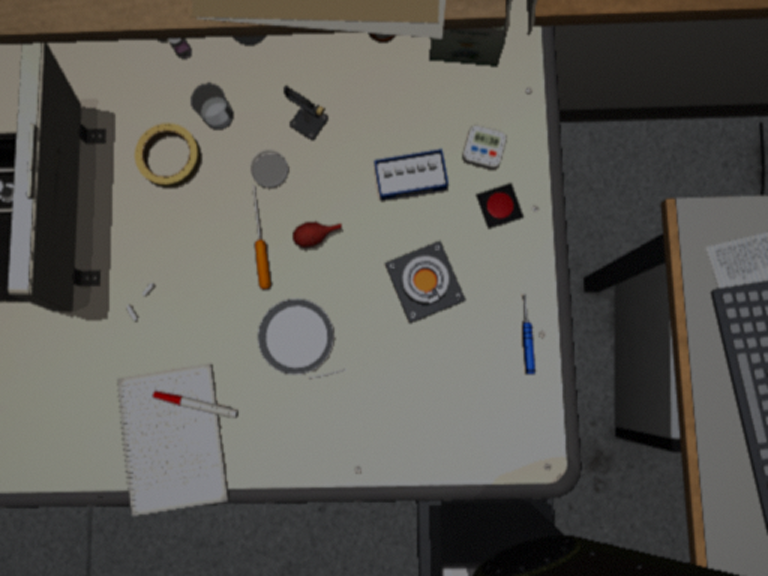

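```bash
python3 - <<'E'
from h import *
c=manip.camera("top"); np.save("top.npy",c,allow_pickle=True)
a=c["pixels"][150:230,245:325];b=c["pixels"][180:260,320:400]
im=np.vstack([cv2.resize(np.hstack([a,b]),None,fx=5,fy=5,interpolation=cv2.INTER_CUBIC)])
cv2.imwrite("pics/crop1.png",np.clip(im[:,:,::-1]*1.6,0,255).astype(np.uint8))
p=c["pixels"].astype(int)
m=(p[...,2]-p[...,0]>40); m[:,:330]=0;m[:,380:]=0;m[:180]=0;m[270:]=0
v,u=np.nonzero(m);print(len(u)); P=back(c,np.c_[u,v],14)
(r)=cv2.minAreaRect(P[:,:2].astype(np.float32));print("pick handle",r)
q=manip.masks_of(c,"dish"); 
for d in q[:2]:
    v,u=np.nonzero(d["mask"]);print(d["conf"],len(u),back(c,[[u.mean(),v.mean()]],12),np.ptp(u),np.ptp(v))
for uv,z,n in(((297,336),12,"dish"),((425,281),38,"cell"),((524,295),10,"tip"),((531,373),14,"tail")): print(n,back(c,[[uv[0]/1.5,uv[1]/1.5]],z))
# plate corners
for uv in((386,264),(437,242),(465,297),(413,321)): print(back(c,[[uv[0]/1.5,uv[1]/1.5]],10))
E
```

```text
186
pick handle ((475.1367492675781, 15.274206161499023), (76.37574005126953, 13.19698715209961), 1.8222588300704956)
0.57 2016 [[500.7780052  376.61626033  12.        ]] 49 50
dish [[500.58500604 373.35376441  12.        ]]
cell [[578.66071423 172.07392143  38.        ]]
tip [[556.6111225   17.08199243  10.        ]]
tail [[435.59770283  13.32434139  14.        ]]
[[611.35262662 231.71048762  10.        ]]
[[644.63673604 149.97204325  10.        ]]
[[555.72143862 109.12828435  10.        ]]
[[519.9743201  191.57671856  10.        ]]
```

View pics/crop1.png

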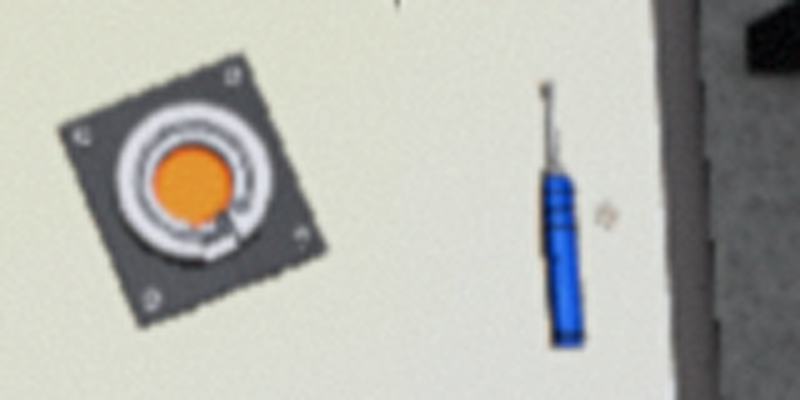

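```bash
python3 - <<'E'
from h import *
c=np.load("top.npy",allow_pickle=True).item()
p=c["pixels"].astype(int); s=p.sum(2)
# plate outline: non-bench pixels, filled
w=s[150:230,245:325]; print(np.percentile(w,[5,25,50,75,95]))
bench=np.median(s[225:260,330:345]);print(bench)
m=np.zeros(s.shape,np.uint8); sub=(s[155:220,250:315]<0.6*bench).astype(np.uint8); m[155:220,250:315]=sub
cn=max(cv2.findContours(m,cv2.RETR_EXTERNAL,cv2.CHAIN_APPROX_NONE)[0],key=cv2.contourArea)
print("plate",cv2.minAreaRect(back(c,cn[:,0].astype(float),10)[:,:2].astype(np.float32)))
# body: bright inside plate contour
f=np.zeros_like(m); cv2.drawContours(f,[cn],-1,1,-1); f=cv2.erode(f,np.ones((5,5)))
b=((s>0.6*bench)&(f>0)).astype(np.uint8)
cb=max(cv2.findContours(b,cv2.RETR_EXTERNAL,cv2.CHAIN_APPROX_NONE)[0],key=cv2.contourArea)
print("body",cv2.minEnclosingCircle(back(c,cb[:,0].astype(float),38)[:,:2].astype(np.float32)),cv2.fitEllipse(back(c,cb[:,0].astype(float),38)[:,:2].astype(np.float32)))
o=((p[...,0]-p[...,2]>70)&(f>0)); v,u=np.nonzero(o);print("filter",len(u),back(c,[[u.mean(),v.mean()]],15))
# tip
for y in range(188,222):
    r=s[y,335:370]; 
    if r.min()<0.75*bench: i=335+r.argmin(); wt=np.clip(0.9*bench-s[y,335:370],0,None); k=(wt*np.arange(335,370)).sum()/wt.sum(); print(y,r.min(),back(c,[[k,y]],10).round(1)[0,:2],end=' ')
E
```

```text
[157.   348.75 404.   406.   410.  ]
408.0
plate ((582.1148071289062, 172.17535400390625), (103.72653198242188, 95.37641906738281), 20.797548294067383)
body ((582.4667358398438, 171.7925567626953), 36.915016174316406) ((583.4419555664062, 171.8751678466797), (70.03020477294922, 70.6217269897461), 121.59215545654297)
filter 173 [[583.8972422  171.62351608  15.        ]]
197 236 [555.9  18.4] 198 209 [553.5  18.5] 199 229 [551.1  18.4] 200 265 [548.8  18. ] 201 272 [546.4  17.8] 202 266 [544.1  18.1] 203 265 [541.7  18.3] 204 254 [539.4  18.4] 205 260 [537.   18.3] 206 251 [534.6  17.9] 207 257 [532.3  17.8] 208 262 [529.9  17.8] 209 262 [527.6  17.6] 210 254 [525.3  17.7] 211 249 [522.9  17.8] 212 232 [520.6  17.7] 213 240 [518.2  17.6] 214 175 [515.9  17.9] 215 140 [513.5  16.9] 216 144 [511.2  16.2] 217 127 [508.8  15.9] 218 95 [506.5  15.9] 219 121 [504.2  16.4] 220 113 [501.9  16.4] 221 82 [499.5  15.6]
```

```bash
python3 -m crank '[{"offset":[0.02,0.036,0],"spin":-3},{"offset":[0.04,0.072,0],"spin":-8},{"offset":[0.06,0.107,0],"spin":-14},{"offset":[0.08,0.142,0],"spin":-19.3},{"offset":[0.1,0.178,0],"spin":-19.3},{"offset":[0.12,0.213,0],"spin":-19.3},{"offset":[0.14,0.249,0],"spin":-19.3},{"offset":[0.16,0.284,0],"spin":-19.3}]' 0.6
```

```text
clock: 2.27
eef_pos: [360.3, -226.6, 205.7]
eef_rot: [3.141, -0.001, 0.035]
wrist_force: [-0.0, -0.7, 0.0]
finger_gap: 56.4
```

Remaining: (+137.2, +242.6), then down.

```bash
python3 -m crank '[{"offset":[0.02,0.035,0],"spin":0},{"offset":[0.04,0.07,0],"spin":0},{"offset":[0.06,0.105,-0.015],"spin":0},{"offset":[0.08,0.14,-0.03],"spin":0},{"offset":[0.1,0.175,-0.045],"spin":0},{"offset":[0.12,0.21,-0.06],"spin":0},{"offset":[0.1372,0.2426,-0.075],"spin":0},{"offset":[0.1372,0.2426,-0.09],"spin":0}]' 0.45
python3 - <<'E'
from h import *
print(manip.read_state()["eef_pos"],manip.read_state()["eef_rot"])
c=manip.camera("scene")
s=c["pixels"]; print(proj(c,[[513,16,9],[497,16,130]]))
save(c,"s2",(256,110,384,206),5)
E
```

```text
clock: 2.93
eef_pos: [499.4, 20.5, 115.1]
eef_rot: [-3.141, -0.002, 0.038]
wrist_force: [0.2, -0.8, 0.6]
finger_gap: 42.2
[499.36517885  20.49642482 115.13920532] [-3.14142112e+00 -1.97038705e-03  3.83578839e-02]
[[311.62713528 163.00990124]
 [320.94905842 130.86282533]]
```

View pics/s2.png

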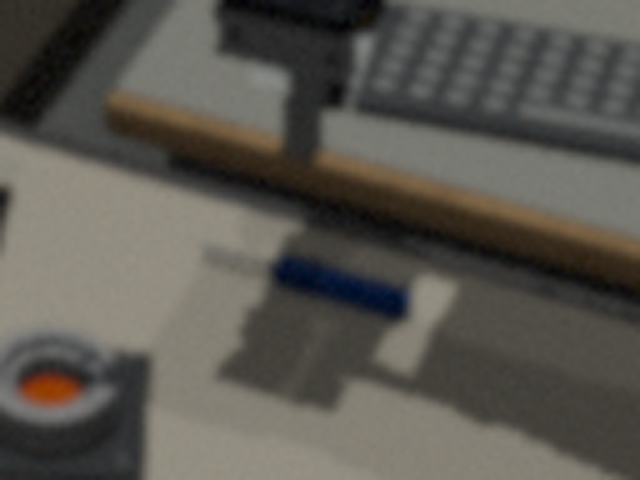

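```bash
python3 -m crank '[{"offset":[-0.002,-0.0045,-0.02],"spin":0},{"offset":[-0.002,-0.0045,-0.045],"spin":0},{"offset":[-0.002,-0.0045,-0.07],"spin":0},{"offset":[-0.002,-0.0045,-0.09],"spin":0},{"offset":[-0.002,-0.0045,-0.103],"spin":0},{"offset":[-0.002,-0.0045,-0.110],"spin":0},{"offset":[-0.002,-0.0045,-0.112],"spin":0},{"offset":[-0.002,-0.0045,-0.112],"spin":0}]' 0.45
```

```text
clock: 3.65
eef_pos: [495.0, 13.9, 0.6]
eef_rot: [-3.142, 0.004, 0.038]
wrist_force: [0.3, -0.3, 0.2]
finger_gap: 42.7
```

```bash
python3 -m crank '[{"offset":[0,0,0],"spin":0},{"offset":[0,0,0],"spin":0},{"offset":[0,0,0],"spin":0},{"offset":[0,0,0],"spin":0},{"offset":[0,0,0],"spin":0},{"offset":[0,0,0],"spin":0},{"offset":[0,0,0],"spin":0},{"offset":[0,0,0],"spin":0}]' 0 55
```

```text
clock: 4.32
eef_pos: [495.2, 13.9, 0.9]
eef_rot: [-3.142, 0.003, 0.038]
wrist_force: [-1.5, 1.0, 4.5]
finger_gap: 13.7
```

```bash
python3 -m crank '[{"offset":[0,0,0.015],"spin":0},{"offset":[0,0,0.035],"spin":0},{"offset":[-0.004,0.025,0.05],"spin":4},{"offset":[-0.008,0.05,0.05],"spin":8},{"offset":[-0.012,0.075,0.05],"spin":12},{"offset":[-0.016,0.1,0.05],"spin":16},{"offset":[-0.0174,0.115,0.045],"spin":18.6},{"offset":[-0.0174,0.1183,0.04],"spin":18.6}]'
python3 -m crank '[{"offset":[0,0,0],"spin":0},{"offset":[0,0,0],"spin":0},{"offset":[0,0,0],"spin":0},{"offset":[0,0,0],"spin":0},{"offset":[0,0,0],"spin":0},{"offset":[0,0,0],"spin":0},{"offset":[0,0,0],"spin":0},{"offset":[0,0,0],"spin":0}]'
python3 - <<'E'
from h import *
t=manip.camera("top");c=manip.camera("scene");np.save("t3.npy",t,allow_pickle=True)
T=manip.read_state()["eef_pos"]; y=manip.read_state()["eef_rot"][2]
u=np.array([np.cos(y),np.sin(y),0])
print(y,proj(t,[T+62*u+[0,0,10],T+18*u+[0,0,8]]))
P=proj(c,[[560,160,30]])[0].astype(int);Q=proj(t,[[540,150,30]])[0].astype(int);print(P,Q)
f=lambda i,q:cv2.resize(i["pixels"][q[1]-40:q[1]+40,q[0]-40:q[0]+40],None,fx=5,fy=5,interpolation=cv2.INTER_CUBIC)
cv2.imwrite("pics/p3.png",np.clip(np.hstack([f(t,Q),f(c,P)])[:,:,::-1]*1.5,0,255).astype(np.uint8))
E
```

```text
clock: 4.98
eef_pos: [477.4, 134.1, 40.8]
eef_rot: [-3.142, 0.003, 0.367]
wrist_force: [0.8, -0.2, 0.2]
finger_gap: 13.2
clock: 5.65
eef_pos: [477.5, 133.9, 40.8]
eef_rot: [-3.142, 0.003, 0.367]
wrist_force: [-0.3, 0.6, -0.3]
finger_gap: 13.2
0.3671751688960361 [[291.1059024  205.3361196 ]
 [298.69507598 223.4199235 ]]
[276 185] [293 204]
```

View pics/p3.png

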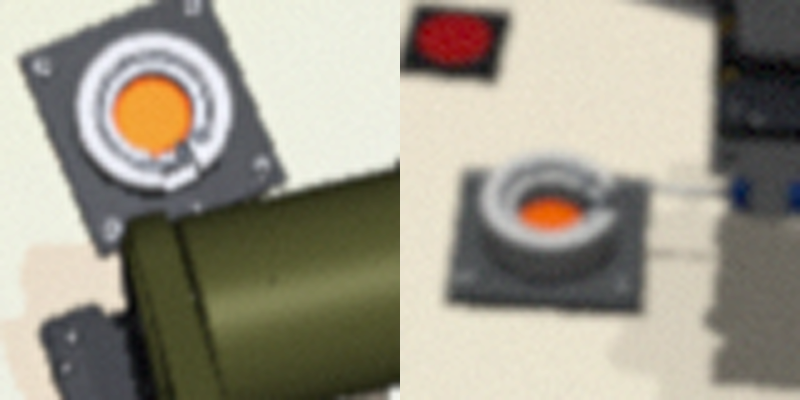

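```bash
python3 - <<'E'
from h import *
t=np.load("t3.npy",allow_pickle=True).item()
print(t["pixels"].sum(2)[200:211,284:302])
C=np.array([582.5,172,0]);a=np.radians(20.8);u=np.array([np.cos(a),np.sin(a),0]);v=np.array([-np.sin(a),np.cos(a),0])
for n,p in(("mouth",[-36,0,32]),("m+",[-36,9,38]),("m-",[-36,-9,38]),("i+",[-27,9,38]),("i-",[-27,-9,38])):
    print(n,proj(t,C+p[0]*u+p[1]*v+[0,0,p[2]]).round(1))
x0,y0,x1,y1=270,160,310,212
im=cv2.resize(t["pixels"][y0:y1,x0:x1],None,fx=11,fy=11,interpolation=cv2.INTER_CUBIC)[:,:,::-1].copy()
im=np.clip(im*1.5,0,255).astype(np.uint8)
def d(p,col):
    q=(proj(t,C+p[0]*u+p[1]*v+[0,0,p[2]])[0]-[x0,y0]+.5)*11; cv2.circle(im,tuple(int(k) for k in q),3,col,-1)
for y in(-9,9):
    for x in(-36,-27): d((x,y,38),(0,0,255))
for th in np.arange(0,6.28,.4): d((36*np.cos(th),36*np.sin(th),38),(0,255,0))
d((-26,0,34),(255,0,0)); d((0,0,15),(255,0,0))
cv2.imwrite("pics/p4.png",im)
E
```

```text
[[420 412 453 470 435 387 296 213 164 167 183 181 186 183 190 186 189 189]
 [254 282 378 381 287 211 163 158 165 181 189 186 182 186 184 188 189 191]
 [108 125 192 203 176 171 179 185 184 187 187 185 182 184 185 186 191 187]
 [121 133 168 180 189 195 194 192 188 184 186 190 180 183 185 179 161 144]
 [183 184 192 195 194 195 201 213 234 199 185 172 166 158 146 121  92  89]
 [172 171 186 197 191 184 195 227 277 200 155 133 113 103  91  78  70  74]
 [116 115 154 183 174 161 151 143 175 130  87  85  79  73  82  73  85  87]
 [ 84  86 127 148 119  99  85  84  88  83  75  85  91  90  90  95  98 103]
 [ 88  87  95  86  70  68  78  80  86  86  87  88  97  96  99  96  98 110]
 [ 96  95  92  73  45  70  91  99  96  98 102 101 101 105 109 113 109 112]
 [103 110 105  88  56  67  94 101 109 106 111 109 110 112 114 116 112 116]]
mouth [[289.2 200.4]]
m+ [[285.7 201.5]]
m- [[293.  198.6]]
i+ [[284.2 197.9]]
i- [[291.5 195. ]]
```

View pics/p4.png

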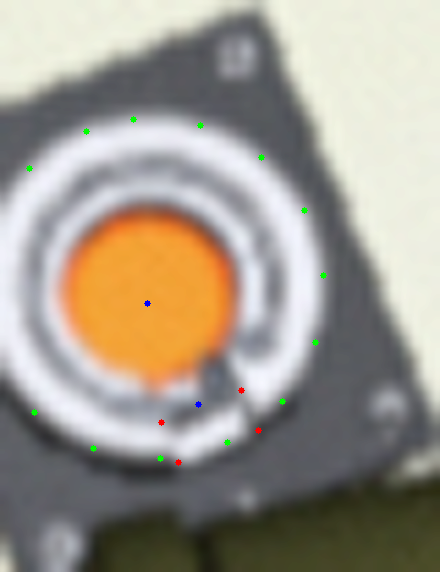

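```bash
python3 -m crank '[{"offset":[-0.0007,0.0019,-0.006],"spin":0},{"offset":[-0.0007,0.0019,-0.015],"spin":0},{"offset":[-0.0007,0.0019,-0.022],"spin":0},{"offset":[-0.0007,0.0019,-0.0245],"spin":0},{"offset":[0.0044,0.0038,-0.0245],"spin":0},{"offset":[0.0091,0.0056,-0.0245],"spin":0},{"offset":[0.0138,0.0074,-0.0245],"spin":0},{"offset":[0.0138,0.0074,-0.0245],"spin":0}]'
```

```text
clock: 6.42
eef_pos: [492.5, 141.8, 16.6]
eef_rot: [3.141, 0.002, 0.367]
wrist_force: [-0.1, -0.3, -0.6]
finger_gap: 13.9
```

```bash
python3 -m crank '[{"offset":[0.0042,0.0016,0],"spin":0},{"offset":[0.0084,0.0032,0],"spin":0},{"offset":[0.0126,0.0048,0],"spin":0},{"offset":[0.0168,0.0064,0],"spin":0},{"offset":[0.021,0.008,0],"spin":0},{"offset":[0.0243,0.0092,0],"spin":0},{"offset":[0.0243,0.0092,0],"spin":0},{"offset":[0.0243,0.0092,0],"spin":0}]'
python3 - <<'E'
from h import *
t=manip.camera("top");c=manip.camera("scene")
P=proj(c,[[580,170,30]])[0].astype(int);Q=proj(t,[[570,165,30]])[0].astype(int);print(P,Q)
f=lambda i,q:cv2.resize(i["pixels"][q[1]-30:q[1]+30,q[0]-25:q[0]+25],None,fx=8,fy=8,interpolation=cv2.INTER_CUBIC)
cv2.imwrite("pics/p5.png",np.clip(np.hstack([f(t,Q),f(c,P)])[:,:,::-1]*1.5,0,255).astype(np.uint8))
E
```

```text
clock: 7.08
eef_pos: [516.7, 151.1, 16.5]
eef_rot: [3.141, 0.002, 0.367]
wrist_force: [-0.1, -0.4, -1.4]
finger_gap: 13.5
[267 185] [286 191]
```

View pics/p5.png

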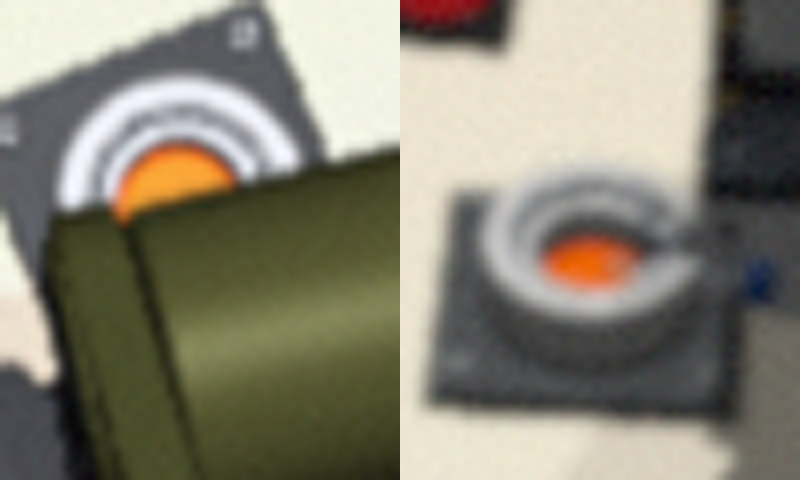

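```bash
python3 -m crank '[{"offset":[0,0,0.002],"spin":0},{"offset":[0,0,0.004],"spin":0},{"offset":[0,0,0.006],"spin":0},{"offset":[0,0,0.008],"spin":0},{"offset":[0,0,0.010],"spin":0},{"offset":[0,0,0.012],"spin":0},{"offset":[0,0,0.014],"spin":0},{"offset":[0,0,0.014],"spin":0}]' - 60
python3 -m crank '[{"offset":[0,0,0.002],"spin":0},{"offset":[0,0,0.004],"spin":0},{"offset":[0,0,0.006],"spin":0},{"offset":[0,0,0.008],"spin":0},{"offset":[0,0,0.010],"spin":0},{"offset":[0,0,0.012],"spin":0},{"offset":[0,0,0.012],"spin":0},{"offset":[0,0,0.012],"spin":0}]'
python3 - <<'E'
from h import *
c=manip.camera("scene")
P=proj(c,[[570,170,40]])[0].astype(int)
i=c["pixels"][P[1]-40:P[1]+35,P[0]-45:P[0]+55]
cv2.imwrite("pics/p6.png",np.clip(cv2.resize(i,None,fx=7,fy=7,interpolation=cv2.INTER_CUBIC)[:,:,::-1]*1.5,0,255).astype(np.uint8))
E
```

```text
clock: 7.85
eef_pos: [516.7, 151.0, 31.0]
eef_rot: [3.141, 0.001, 0.367]
wrist_force: [-0.1, -0.8, -1.2]
finger_gap: 13.1
clock: 8.52
eef_pos: [516.8, 151.1, 43.1]
eef_rot: [3.141, 0.001, 0.367]
wrist_force: [-0.7, -0.0, -1.5]
finger_gap: 13.2
```

View pics/p6.png

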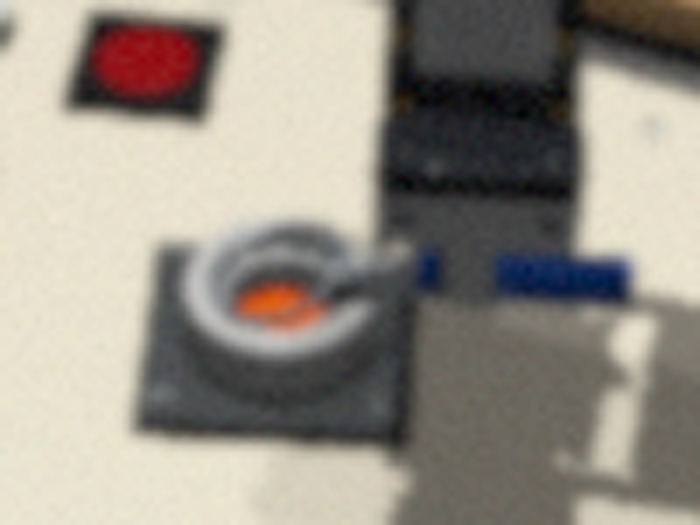

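```bash
python3 -m crank '[{"offset":[0,0,0.004],"spin":0},{"offset":[0,0,0.01],"spin":0},{"offset":[0,0,0.018],"spin":0},{"offset":[0,0,0.027],"spin":0},{"offset":[0,0,0.036],"spin":0},{"offset":[0,0,0.045],"spin":0},{"offset":[0,0,0.05],"spin":0},{"offset":[0,0,0.05],"spin":0}]'
python3 - <<'E'
from h import *
c=manip.camera("scene");t=manip.camera("top")
for k in("ring","ring_end","pick_tip"):
  for i in(c,t): r=manip.search_frame(i,k); print(k,[(np.round(x["location"]).tolist(),round(x["conf"],2)) for x in r[:2]])
P=proj(c,[[570,170,60]])[0].astype(int)
i=c["pixels"][P[1]-40:P[1]+35,P[0]-45:P[0]+55]
cv2.imwrite("pics/p7.png",np.clip(cv2.resize(i,None,fx=7,fy=7,interpolation=cv2.INTER_CUBIC)[:,:,::-1]*1.5,0,255).astype(np.uint8))
E
```

```text
clock: 9.23
eef_pos: [517.4, 151.2, 94.6]
eef_rot: [3.141, -0.001, 0.367]
wrist_force: [0.2, 0.1, -1.3]
finger_gap: 13.4
ring [([563.0, 178.0, 91.0], 0.49), ([489.0, 148.0, 108.0], 0.49)]
ring []
ring_end []
ring_end []
pick_tip [([486.0, 146.0, 108.0], 0.48)]
pick_tip [([485.0, 142.0, 110.0], 0.36)]
```

View pics/p7.png

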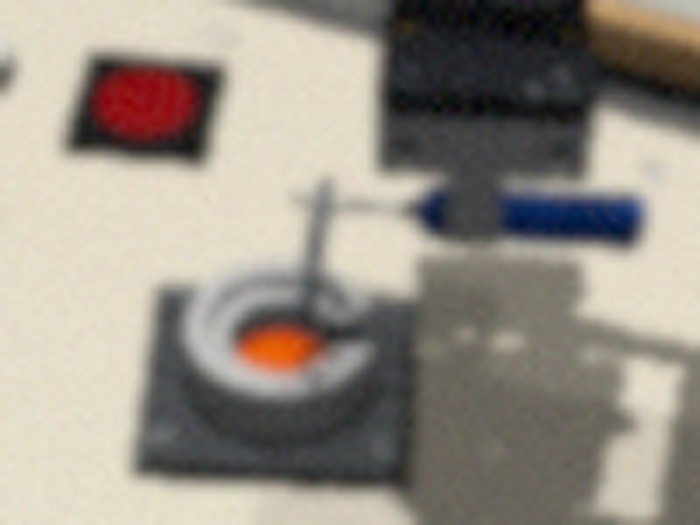

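```bash
python3 -m crank '[{"offset":[0,0,0.003],"spin":0},{"offset":[0,0.002,0.007],"spin":0},{"offset":[-0.001,0.006,0.01],"spin":0},{"offset":[-0.002,0.012,0.01],"spin":0},{"offset":[-0.004,0.02,0.01],"spin":0},{"offset":[-0.006,0.03,0.01],"spin":0},{"offset":[-0.008,0.041,0.01],"spin":0},{"offset":[-0.010,0.052,0.01],"spin":0}]'
python3 -m crank '[{"offset":[-0.002,0.011,0],"spin":0},{"offset":[-0.004,0.022,0],"spin":0},{"offset":[-0.006,0.033,0],"spin":0},{"offset":[-0.008,0.044,0],"spin":0},{"offset":[-0.010,0.055,0],"spin":0},{"offset":[-0.012,0.066,0],"spin":0},{"offset":[-0.014,0.077,0],"spin":0},{"offset":[-0.016,0.088,0],"spin":0}]'
python3 -m crank '[{"offset":[-0.002,0.011,0],"spin":0},{"offset":[-0.004,0.022,0],"spin":0},{"offset":[-0.006,0.033,0],"spin":0},{"offset":[-0.008,0.043,0],"spin":0},{"offset":[-0.010,0.052,0],"spin":0},{"offset":[-0.012,0.059,0],"spin":0},{"offset":[-0.013,0.064,0],"spin":0},{"offset":[-0.0135,0.067,0],"spin":0}]'
python3 - <<'E'
from h import *
c=manip.camera("scene");t=manip.camera("top");np.save("t8.npy",t,allow_pickle=True)
s=manip.read_state();T=s["eef_pos"];print(T)
P=proj(c,[[510,370,60]])[0].astype(int);Q=proj(t,[[510,370,60]])[0].astype(int);print(P,Q)
f=lambda i,q:cv2.resize(i["pixels"][q[1]-40:q[1]+40,q[0]-40:q[0]+40],None,fx=5,fy=5,interpolation=cv2.INTER_CUBIC)
cv2.imwrite("pics/p8.png",np.clip(np.hstack([f(t,Q),f(c,P)])[:,:,::-1]*1.5,0,255).astype(np.uint8))
E
```

```text
clock: 10.3
eef_pos: [506.2, 204.4, 102.6]
eef_rot: [3.142, 0.002, 0.367]
wrist_force: [1.0, 0.1, -0.9]
finger_gap: 13.5
clock: 10.97
eef_pos: [490.0, 293.4, 102.6]
eef_rot: [3.142, 0.002, 0.367]
wrist_force: [0.2, 0.3, -0.6]
finger_gap: 13.4
clock: 11.63
eef_pos: [476.3, 361.0, 102.5]
eef_rot: [3.142, 0.002, 0.368]
wrist_force: [-0.3, -1.0, -0.9]
finger_gap: 13.4
[476.40733106 360.69986542 102.50193271]
[258 242] [196 218]
```

View pics/p8.png

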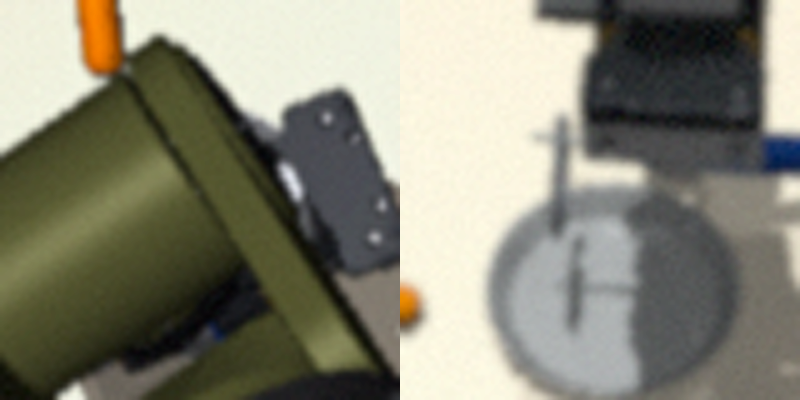

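```bash
python3 -m crank '[{"offset":[0,0.001,-0.003],"spin":0},{"offset":[0,0.003,-0.01],"spin":0},{"offset":[0,0.005,-0.02],"spin":0},{"offset":[0,0.006,-0.03],"spin":0},{"offset":[0,0.007,-0.04],"spin":0},{"offset":[0,0.007,-0.048],"spin":0},{"offset":[0,0.007,-0.053],"spin":0},{"offset":[0,0.007,-0.0545],"spin":0}]'
python3 - <<'E'
from h import *
c=manip.camera("scene");print(manip.read_state()["eef_pos"])
P=proj(c,[[510,370,30]])[0].astype(int);print(P)
i=c["pixels"][P[1]-30:P[1]+30,P[0]-40:P[0]+40]
cv2.imwrite("pics/p9.png",np.clip(cv2.resize(i,None,fx=8,fy=8,interpolation=cv2.INTER_CUBIC)[:,:,::-1]*1.5,0,255).astype(np.uint8))
E
```

```text
clock: 12.4
eef_pos: [476.1, 367.4, 46.7]
eef_rot: [3.141, 0.004, 0.368]
wrist_force: [-0.7, 0.6, -0.3]
finger_gap: 13.2
[476.2100162  367.49180229  47.15993938]
[258 250]
```

```bash
python3 -m crank '[{"offset":[0,0,-0.0015],"spin":0},{"offset":[-0.001,-0.0004,-0.003],"spin":0},{"offset":[-0.003,-0.0011,-0.0035],"spin":0},{"offset":[-0.006,-0.0023,-0.0037],"spin":0},{"offset":[-0.0095,-0.0036,-0.0042],"spin":0},{"offset":[-0.013,-0.005,-0.005],"spin":0},{"offset":[-0.016,-0.0061,-0.006],"spin":0},{"offset":[-0.0185,-0.0071,-0.0072],"spin":0}]'
python3 -m crank '[{"offset":[-0.003,-0.0011,-0.0015],"spin":0},{"offset":[-0.006,-0.0023,-0.0035],"spin":0},{"offset":[-0.009,-0.0034,-0.006],"spin":0},{"offset":[-0.012,-0.0046,-0.0085],"spin":0},{"offset":[-0.0145,-0.0055,-0.011],"spin":0},{"offset":[-0.017,-0.0065,-0.014],"spin":0},{"offset":[-0.019,-0.0073,-0.017],"spin":0},{"offset":[-0.021,-0.0081,-0.0195],"spin":0}]'
python3 - <<'E'
from h import *
c=manip.camera("scene");print(manip.read_state()["eef_pos"])
P=proj(c,[[500,370,30]])[0].astype(int);print(P)
i=c["pixels"][P[1]-30:P[1]+30,P[0]-40:P[0]+40]
cv2.imwrite("pics/p10.png",np.clip(cv2.resize(i,None,fx=8,fy=8,interpolation=cv2.INTER_CUBIC)[:,:,::-1]*1.5,0,255).astype(np.uint8))
for k in("ring",): print(manip.search_frame(c,k))
E
```

```text
clock: 13.12
eef_pos: [457.3, 360.3, 40.0]
eef_rot: [3.141, 0.003, 0.368]
wrist_force: [0.0, -0.1, -1.0]
finger_gap: 13.4
clock: 13.78
eef_pos: [436.1, 352.1, 20.1]
eef_rot: [3.141, 0.003, 0.368]
wrist_force: [-0.2, -0.6, -1.2]
finger_gap: 13.2
[435.62782463 351.84861333  19.66493114]
[262 252]
[{'location': [622.7, 433.5, 17.0], 'conf': 0.7}, {'location': [498.3, 376.1, 19.5], 'conf': 0.5}]
```

View pics/p10.png

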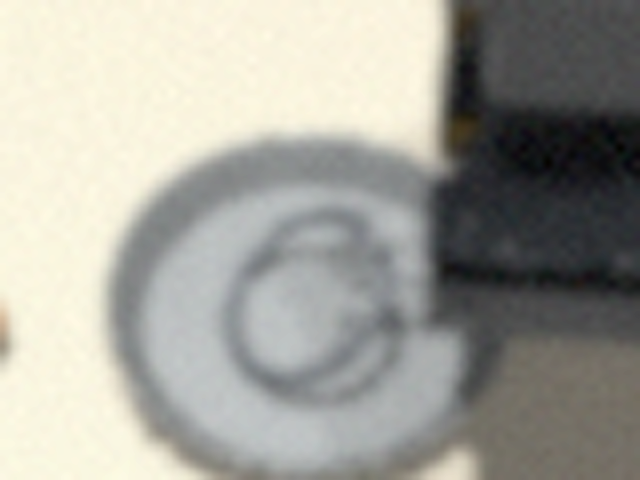

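```bash
python3 -m crank '[{"offset":[-0.037,-0.0143,0],"spin":0},{"offset":[-0.065,-0.025,0],"spin":0},{"offset":[-0.065,-0.025,0.005],"spin":0},{"offset":[-0.065,-0.025,0.02],"spin":0},{"offset":[-0.065,-0.025,0.03],"spin":0},{"offset":[-0.065,-0.025,0.03],"spin":0},{"offset":[-0.065,-0.025,0.03],"spin":0},{"offset":[-0.065,-0.025,0.03],"spin":0}]'
python3 - <<'E'
from h import *
c=manip.camera("scene");print(manip.read_state()["eef_pos"])
P=proj(c,[[500,375,2]])[0].astype(int);print(P)
i=c["pixels"][P[1]-30:P[1]+30,P[0]-40:P[0]+40]
cv2.imwrite("pics/p11.png",np.clip(cv2.resize(i,None,fx=8,fy=8,interpolation=cv2.INTER_CUBIC)[:,:,::-1]*1.5,0,255).astype(np.uint8))
for k in("ring","ring_center","dish","pick_tip"): print(k,[(x["location"],x["conf"]) for x in manip.search_frame(c,k)])
# ring dark-pixel ellipse on dish floor
g=cv2.cvtColor(c["pixels"],cv2.COLOR_RGB2GRAY); print((g[P[1]-22:P[1]+22,P[0]-24:P[0]+24:1]//10))
E
```

```text
clock: 14.55
eef_pos: [371.0, 326.9, 49.5]
eef_rot: [3.141, 0.004, 0.368]
wrist_force: [0.5, -0.1, -0.8]
finger_gap: 13.3
[370.81343332 326.78699983  49.34110006]
[261 260]
ring []
ring_center []
dish [([504.0, 370.9, 1.0], 0.76)]
pick_tip [([393.3, 336.7, 60.0], 0.63)]
[[15 15 15 ... 15 15 15]
 [16 15 15 ... 15 15 15]
 [15 15 15 ... 15 15 15]
 ...
 [15 15 15 ... 15 15 15]
 [15 15 15 ... 15 15 15]
 [15 15 15 ... 15 15 16]]
```

```bash
python3 - <<'E'
from h import *
c=manip.camera("scene")
X,Y=np.meshgrid(np.arange(568,434,-4),np.arange(440,304,-2),indexing='ij')
m=proj(c,np.c_[X.ravel(),Y.ravel(),np.full(X.size,4)]).astype(np.float32).reshape(*X.shape,2)
g=cv2.remap(cv2.cvtColor(c["pixels"],cv2.COLOR_RGB2GRAY),m,None,cv2.INTER_LINEAR)
ch=" .:-=+*#%@"[::-1]
for r,x in zip(g,X[:,0]): print(x,''.join(ch[min(9,max(0,int((v-60)/10)))] for v in r))
E
```

```text
568                               ..........                            
564                       ...:::--=========---::...                     
560                    .::-=+++***#######*****++==-::..                 
556                ..:-=+**######################**++=-:..              
552              .:-=+*######**********#############**+==-:..           
548            .:=+*###***+++=========+++++****#######***+=-:.          
544         ..:=+*##**++==------------=-======++***#####**++=-:.        
540        .:=+**#*++=-----------------------====+***####****=-:.       
536      .:-=+***+=-----------------------------===++*****#**+=-:.      
532    .:-+****++=--------------------------------===++**#****+=-:.     
528   .-+*****+=-------------------------------------==+********+-:.    
524  .:+*****+=------------------------=--------------==+**##***+=-:.   
520  .-+****+=-----------------=============-----------==+*####**+=-..  
516 .-+****+=--------------==+++++********++==---------==+**#####*+-:.  
512 :=*#**+=-------------==+****+++==+++****++===-----====+**###**+-:.  
508 :
[... 681 characters left out ...]
====------==+++=========++*####*+=-.       
468     .:+*%##*++==----==++**+++=======+***+======++*####**+-:.        
464      .:=*###**++==-----=+++***+++****+++=====+**####**+-:.          
460       ..-=*####***++===========+++++=====+++**###**+=-:.            
456          .-=*#####***+++===========++++***####**+=-::.              
452            .:=+*######**************######**++=-:..                 
448              ..:-=+*##########***********++=-::....            ...  
444                  ..:---==++++++++++===--:::::.................::::. 
440                         .................:::::::::::::...     .:--:.
436                                     ...::::::............     ..:--:
```

```bash
python3 -m crank '[{"offset":[0,-0.01,0],"spin":0},{"offset":[0.005,-0.03,0],"spin":0},{"offset":[0.02,-0.05,0],"spin":0},{"offset":[0.04,-0.062,0],"spin":0},{"offset":[0.06,-0.062,-0.01],"spin":0},{"offset":[0.069,-0.062,-0.02],"spin":0},{"offset":[0.069,-0.062,-0.03],"spin":0},{"offset":[0.069,-0.062,-0.035],"spin":0}]'
python3 -m crank '[{"offset":[0,0,-0.003],"spin":0},{"offset":[0,0,-0.006],"spin":0},{"offset":[0,0,-0.008],"spin":0},{"offset":[0,0,-0.010],"spin":0},{"offset":[0,0,-0.0115],"spin":0},{"offset":[0,0,-0.012],"spin":0},{"offset":[0,0,-0.012],"spin":0},{"offset":[0,0,-0.012],"spin":0}]'
```

```text
clock: 15.52
eef_pos: [439.0, 264.0, 13.1]
eef_rot: [3.141, 0.006, 0.367]
wrist_force: [-0.6, -0.4, -0.4]
finger_gap: 13.1
clock: 16.18
eef_pos: [439.1, 264.1, 1.3]
eef_rot: [3.141, 0.006, 0.367]
wrist_force: [-0.7, 0.1, -1.6]
finger_gap: 13.3
```

Open moderately, then rise straight.

```bash
python3 -m crank '[{"offset":[0,0,0],"spin":0},{"offset":[0,0,0],"spin":0},{"offset":[0,0,0],"spin":0},{"offset":[0,0,0],"spin":0},{"offset":[0,0,0],"spin":0},{"offset":[0,0,0],"spin":0},{"offset":[0,0,0],"spin":0},{"offset":[0,0,0],"spin":0}]' 0.45
python3 -m crank '[{"offset":[0,0,0.005],"spin":0},{"offset":[0,0,0.015],"spin":0},{"offset":[0,0,0.03],"spin":0},{"offset":[0,0,0.055],"spin":0},{"offset":[0,0,0.085],"spin":0},{"offset":[0,0,0.115],"spin":0},{"offset":[0,0,0.145],"spin":0},{"offset":[0,0,0.17],"spin":0}]'
python3 -m crank '[{"offset":[-0.01,-0.03,0.02],"spin":0},{"offset":[-0.03,-0.06,0.04],"spin":0},{"offset":[-0.04,-0.1,0.05],"spin":0},{"offset":[-0.05,-0.14,0.05],"spin":0},{"offset":[-0.055,-0.18,0.05],"spin":0},{"offset":[-0.06,-0.22,0.05],"spin":0},{"offset":[-0.06,-0.24,0.05],"spin":0},{"offset":[-0.06,-0.25,0.05],"spin":0}]'
python3 -m crank '[{"offset":[0,-0.04,0],"spin":0},{"offset":[0,-0.08,0],"spin":0},{"offset":[0,-0.12,0],"spin":0},{"offset":[0,-0.16,0],"spin":0},{"offset":[0,-0.19,0],"spin":0},{"offset":[0,-0.21,0],"spin":0},{"offset":[0,-0.21,0],"spin":0},{"offset":[0,-0.21,0],"spin":0}]'
python3 - <<'E'
from h import *
t=manip.camera("top");c=manip.camera("scene")
f=lambda i,b:cv2.resize(i["pixels"][b[1]:b[3],b[0]:b[2]],(395,500),interpolation=cv2.INTER_CUBIC)
cv2.imwrite("pics/fin.png",np.clip(np.hstack([f(t,(150,105,355,365)),f(c,(190,130,348,330))])[:,:,::-1]*1.4,0,255).astype(np.uint8))
for k in("spare_filter","bulb","driver"): print(k,[np.round(x["location"]).tolist() for x in manip.search_frame(t,k)[:1]])
E
```

```text
clock: 16.85
eef_pos: [439.1, 264.1, 1.3]
eef_rot: [3.141, 0.006, 0.367]
wrist_force: [1.1, -0.8, 0.9]
finger_gap: 42.3
clock: 17.52
eef_pos: [439.1, 264.1, 174.6]
eef_rot: [3.141, 0.004, 0.367]
wrist_force: [0.5, 0.7, -0.6]
finger_gap: 42.3
clock: 18.18
eef_pos: [378.6, 11.8, 225.7]
eef_rot: [3.14, 0.002, 0.365]
wrist_force: [-0.1, 0.4, 0.3]
finger_gap: 42.1
clock: 18.85
eef_pos: [378.3, -198.6, 226.3]
eef_rot: [3.14, 0.002, 0.363]
wrist_force: [-0.3, 0.8, 0.6]
finger_gap: 42.1
spare_filter [[703.0, 46.0, 5.0]]
bulb [[662.0, 348.0, 28.0]]
driver [[624.0, 432.0, 16.0]]
```

View pics/fin.png

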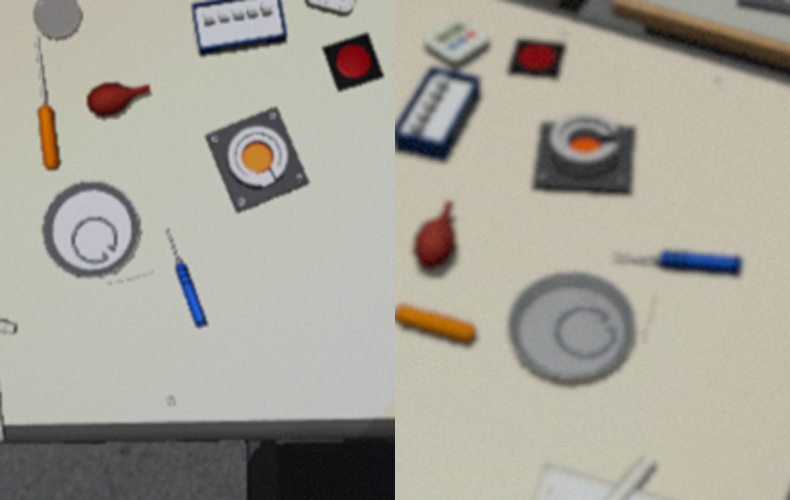

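```bash
python3 -c "
from cell import manip
print(manip.sign_off())"
```

```text
the job is handed in; nothing more can be done
None
```

The ring is out of the cell and lying flat in the dish. The pick is on bare bench beside the dish, and the job was handed in at about 19 s of the 59 s.

- **How it went:** I put the pick about 40 mm through the slot under the wire end and lifted until the ring hung on the shank. The moves can't tilt the tool, so I stood the ring on the dish floor, let it lean over, and pulled the pick back quickly to slip it off.
- **Final picture:** In both cameras the ring is a flat circle inside the dish, centred near (490, 376) mm. The pick is about 20 mm clear of the dish, let go, and the arm is away from everything.
- **Bystanders:** The spare filter, bulb and driver were found within 2 to 3 mm of where they started, which is within the network's accuracy.
- **Forces:** Wrist force stayed under 5 N in every reading. The 3 to 8 N of the ring coming out never showed, because I read the force only at the end of each call. The pictures are what show the ring came out.
- **Disagreements:** The networks often missed the ring or took other things for it, so I relied on the pictures and my own measurements. The filter glass was never touched by plan, with the shank about 8 mm above it, but I could not measure that directly.

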